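# Press-test a serving board for warp on a market stall

### The job

Check the next paddle board, the one in the rack bay with the yellow strip: take it out, lay it flat on the stone plate and press down with closed fingers first on the corner with the orange sticker and then on the other corner of that end, to feel whether it rocks. If it stands steady put it into the display bay, flat on the plank and straight, its handle pushed in under the roof and its blade left out in front; if it rocks lay it flat in the cardboard seconds box. Do not drop it, and leave the other board and everything else where they are.

Things in the scene. Friction and masses are not known exactly. Their poses are not given: they have to be found in the camera images.
- board_a_blade (a point): one of two alike wooden paddle serving boards, striped pale and dark: centre of its blade, half-way up. Blade 120 x 66 mm, 14 mm thick, long way along the board's x; handle 60 x 26 x 14 mm continues it at its -x end (180 mm over all). z up through the board. About 0.12 kg, balancing 15 mm from here towards the handle. It may be flat or warped, which is not known
- board_a_handle (a point): the same board: middle of its handle, half-way up, 90 mm from the blade's centre along the board's -x
- board_a_sticker (a point): the same board: centre of the round orange sticker (16 mm) on its upper face, near a corner of the free end (the end away from the handle): 50 mm along the board's +x and 23 mm along its +y from the blade's centre
- board_a_plain (a point): the same board: the like spot at the other, bare corner of the free end, on the upper face: 50 mm along the board's +x, 23 mm along its -y from the blade's centre. A warped board is twisted some 8 degrees end to end: pressed on its raised free-end corner it rocks by about 0.1 rad and rocks back when let go; a flat one stays put
- board_b_blade (a point): one of two alike wooden paddle serving boards, striped pale and dark: centre of its blade, half-way up. Blade 120 x 66 mm, 14 mm thick, long way along the board's x; handle 60 x 26 x 14 mm continues it at its -x end (180 mm over all). z up through the board. About 0.12 kg, balancing 15 mm from here towards the handle. It may be flat or warped, which is not known
- board_b_handle (a point): the same board: middle of its handle, half-way up, 90 mm from the blade's centre along the board's -x
- board_b_sticker (a point): the same board: centre of the round orange sticker (16 mm) on its upper face, near a corner of the free end (the end away from the handle): 50 mm along the board's +x and 23 mm along its +y from the blade's centre
- board_b_plain (a point): the same board: the like spot at the other, bare corner of the free end, on the upper face: 50 mm along the board's +x, 23 mm along its -y from the blade's centre. A warped board is twisted some 8 degrees end to end: pressed on its raised free-end corner it rocks by about 0.1 rad and rocks back when let go; a flat one stays put
- next_bay (a point): the rack's bay with the yellow strip on its roof (the board to check lies there): middle of the front edge of that bay's floor
- plate_top (a point): flat veined stone test plate, 170 x 220 mm (x, y), 20 mm thick, fixed on the table: centre of its top face
- plate: the same stone plate: centre of its underside, on the table
- rack: green stock rack, fixed, 135 x 204 x 64 mm (x, y, z), books fixed on top to 92 mm: origin at the centre of its underside. Open to its -x side; two bays, 84 mm wide and 40 mm high, centred at y = +48 (yellow strip) and -48 mm, floor at 12 mm. In each lies a board, blade under the roof, handle sticking out to -x beyond the floor's edge
- display: display bay, fixed: dark plank 195 x 114 mm (x, y), 20 mm thick, with a green roof over its back (+x) part: origin at the centre of the plank's underside. The roofed hollow is open to -x, 90 mm wide, 40 mm high above the plank, 70 mm deep; its roof ends (top) at 70 mm. Open plank, 115 mm long, in front of it, without walls
- display_roof_edge (a point): the same display bay: on the plank's top face, in the middle below the front edge of the roof; the hollow's back wall is 70 mm further along the bay's +x
- crate: open cardboard box for seconds, fixed, 220 x 170 mm outside (x, y), 50 mm tall, walls and floor 5 mm: origin at the centre of its underside
- mug: blue ceramic mug, 76 mm across, 85 mm tall, loose, not part of the job: origin at the centre of its underside
- brush: hand brush lying flat, loose, not part of the job: origin at the centre of its underside
- tin: small red tin with a pale paper band, 40 mm across, 60 mm tall, loose, not part of the job: origin at the centre of its underside
- jar: small amber glass jar with brass cap, 40 mm across, 60 mm tall, loose, not part of the job: origin at the centre of its underside
- bottle: green glass bottle, 50 mm across, 180 mm tall, loose, not part of the job: origin at the centre of its underside

How it is judged:
On the way, in this order (a step that is already met when the one before it is completed fails the run):
1. the board lies on the plate and its stickered corner is pressed down (over 3 N on the plate, fingers within 22 mm of the sticker's centre) (((contact force between board_a and plate above 3 N and contact force between the fingers and board_a above 1.5 N and horizontal distance between the grasp point and board_a_sticker below 0.022 m) or (contact force between board_b and plate above 3 N and contact force between the fingers and board_b above 1.5 N and horizontal distance between the grasp point and board_b_sticker below 0.022 m))), for 0.05 s.
2. the other corner of its free end is pressed likewise (((contact force between board_a and plate above 3 N and contact force between the fingers and board_a above 1.5 N and horizontal distance between the grasp point and board_a_plain below 0.022 m) or (contact force between board_b and plate above 3 N and contact force between the fingers and board_b above 1.5 N and horizontal distance between the grasp point and board_b_plain below 0.022 m))), for 0.05 s.
At the end, for the whole second after the job is handed in: A steady board lies flat (0.06 rad) on the display plank, in line within 0.25 rad, blade in front, mid-handle at least 17 mm behind the roof's front edge; a rocking one lies inside the seconds box within 0.2 rad of level; at rest; the other board still in its bay, moved under 20 mm ((((x of board_a_handle in the frame of display between 0.035 and 0.075 m and y of board_a_handle in the frame of display between -0.035 and 0.035 m and z of board_a_handle in the frame of display between 0.02 and 0.036 m and x of board_a_blade in the frame of display below 0 m and angle between the x axis of board_a and the x axis of display, either way round below 0.25 rad and angle between board_a's own z axis and vertical below 0.06 rad) and (y of board_b_blade in the frame of rack between -0.08 and -0.016 m and distance of board_b from where it was at the start of the episode below 0.02 m and linear speed of each of board_a, board_b below 0.02 m/s)) or ((x of board_b_blade in the frame of crate between -0.1 and 0.1 m and y of board_b_blade in the frame of crate between -0.08 and 0.08 m and x of board_b_handle in the frame of crate between -0.108 and 0.108 m and y of board_b_handle in the frame of crate between -0.085 and 0.085 m and z of board_b_blade in the frame of crate below 0.03 m and angle between board_b's own z axis and vertical below 0.2 rad) and (y of board_a_blade in the frame of rack between -0.08 and -0.016 m and distance of board_a from where it was at the start of the episode below 0.02 m and linear speed of each of board_a, board_b below 0.02 m/s)))); the robot touches nothing.
It fails at once if a board falls freely (faster than 0.7 m/s out of the fingers, a drop of some 25 mm) ((contact force between the fingers and board_a below 0.1 N and linear speed of board_a above 0.7 m/s) or (contact force between the fingers and board_b below 0.1 N and linear speed of board_b above 0.7 m/s)).
It fails at once if a bystander (mug, brush, tin, jar, bottle) is moved by more than 30 mm or tipped (distance of any of mug, brush, tin, jar, bottle from where it was at the start of the episode above 0.03 m or angle between any of mug, tin, jar, bottle's own z axis and vertical above 0.4 rad).
It also fails if it takes over 61 s, if anything falls off the work surface, if the arm or the gripper's body presses on something with over 40 N, if the wrist force passes 120 N, or if a joint passes its speed limit or range.

### The arm

A 6-joint arm with a two-finger parallel gripper is mounted at the origin on the work surface. World frame = base frame: x ahead of the robot, y to its left, z up, the work surface at z = 0. Lengths are in m, angles in rad, forces in N, time in s.
With the tool pointing down it reaches from about 0.3 to 0.875 m from the base axis. Payload 6.4 kg.
Tool frame: the origin (TCP) lies between the finger pads; the fingertips stand 8 mm ahead of it and the grasp point (between the pads) lies 11 mm behind it; z points along the fingers, y is the direction in which the jaws open and shut (so a half turn about z gives the same grasp; the last joint's range is limited). The gripper opens to 88 mm and grips with 3 to 60 N. Pads are 18 mm wide; open, the fingers measure 123 mm over their backs; the gripper's body (75 mm by 187 mm) begins 45 mm behind the grasp point.
Start: joints at [-1.538, 0.181, 1.607, -0, 1.354, -0.206], TCP at [0.136, -0.559, 0.247] pointing down, gripper open.
Joint ranges: [-2.99, 2.99], [-0.89, 2.07], [0.3, 2.58], [-1.14, 4.28], [0, 2.63], [-3.12, 3.12]. Speed limits (rad/s): [2.57, 2.57, 3.01, 3.14, 3.14, 3.14].

### API

Orientations are given as a unit quaternion [x, y, z, w].
In Python, from rig import sense, read_camera, get_calibration, hand_in gives the robot as it stands.
- The arm moves only by the shell command python3 -m handwheel 'ROWS' [FORCE]. ROWS is JSON, one flat list of numbers, 7 for each row, row after row: the turn, a rotation vector about the tool's x, y, z in units of 6 degrees (1.0 is 6 degrees), then the shift along the tool's x, y, z in m, then the opening, from 0 (shut) to 1 (fully open). In form: [wx, wy, wz, dx, dy, dz, claw, wx, wy, wz, dx, dy, dz, claw, ...]. A call has 1 to 20 rows; each row is the pose to reach, as a shift and turn from the pose commanded when the call began, along the tool's axes at that moment; what a row does not reach only later rows make up. A row lasts 1/8 s, in which the tool goes at most 62.5 mm and 10.7 degrees, less where a joint would pass 70% of its speed; a pose out of reach is approached as far as the arm can. A call with a gripper value outside its range is refused whole. The fingers move at their own pace and stop on an object; FORCE is the grip in N (left out, the last holds). Time passes only in rows, so rows that repeat a pose let the fingers close. It gives the time, the measured TCP pose, the force and the opening at its end, in the units of the state.
- sense(): the state, without advancing time (a new reading comes with each control period).
- read_camera(name): name is "scene" or "top" or "wrist"; returns the picture (384x512x3 uint8, blue, green, red); there is no depth.
- get_calibration(name): a dict with "camera_matrix" (3x3 intrinsics, pixels), "extrinsics" (4x4, takes a point from world to camera coordinates). Camera axes: x right, y down, z forward; pixel columns grow to the right and rows downward; lengths in m; the calibration is good to about 2 mm. A picture is of the moment at which its call begins: read the wrist's pose just before it. get_calibration takes no time and is no camera call; for the wrist camera it gives the pose at the moment of the call.
- hand_in(): hands the job in, once; it reports no verdict.
The state is a dict: "clock": time; "joints": joint angles; "joint_vel": joint speeds; "joint_torque": joint torques, N m; "tool_pos": TCP position; "tcp_rot": TCP orientation; "contact_force": force on the tool from outside, world axes, zero at the start; "moment": the same for the moment, N m; "grip_width": opening from 0.0 (shut) to 1.0 (fully open).
Only numpy, scipy, OpenCV 4.12 (cv2) and the standard library are available. Lean on these libraries where they do the work, as an engineer would, in place of code of your own. Each camera call takes 0.05 s, during which the arm holds its last target. There are 200 camera calls.

## Working session

There is one attempt and no reset: what is moved stays moved. The work goes in short steps, Python scripts to look and compute and a shell command to move; the robot and the scene stay as the last step left them, time stands still between calls to the robot, and variables do not carry over. Pictures are saved under pics/ and viewed, about 8 in all and at most 12, crops included, and the job is handed in when it is done.

```bash
ls; mkdir -p pics; cat > h.py <<'E'
import numpy as np, cv2
from rig import *
def cal(n):
    c=get_calibration(n); return np.array(c["camera_matrix"]),np.array(c["extrinsics"])
def ray(n,u,v,c=None):
    K,E=c or cal(n); d=np.linalg.inv(K)@[u,v,1]; R=E[:3,:3]; return -R.T@E[:3,3], R.T@d
def onplane(n,u,v,z,c=None):
    o,d=ray(n,u,v,c); return o+d*(z-o[2])/d[2]
def proj(n,p,c=None):
    K,E=c or cal(n); q=K@(E[:3,:3]@np.array(p)+E[:3,3]); return q[:2]/q[2]
def tri(*rays):
    A=0;b=0
    for o,d in rays:
        d=d/np.linalg.norm(d);P=np.eye(3)-np.outer(d,d);A=A+P;b=b+P@o
    return np.linalg.solve(A,b)
E
python3 - <<'E'
from h import *
print(sense())
for n in("scene","top","wrist"):
    cv2.imwrite(f"pics/{n}0.png",read_camera(n)); K,E=cal(n); print(n,K.round(1).tolist(),E.round(3).tolist(),ray(n,256,192))
a=[cv2.imread(f"pics/{n}0.png") for n in("scene","top")]
E
```

```text
pics
{'clock': 0.0, 'joints': array([-1.53826774e+00,  1.81522129e-01,  1.60794731e+00, -3.81770616e-05,
        1.35378478e+00, -2.06328452e-01]), 'joint_vel': array([ 0.00036526,  0.00053341, -0.00074868,  0.00106157, -0.0012946 ,
        0.00030663]), 'joint_torque': array([ 7.14523194e-04, -4.33867049e+01, -3.41848683e+01,  7.01716868e-02,
        3.84857738e-02, -1.30086210e-04]), 'tool_pos': array([ 0.13601406, -0.55817424,  0.24585008]), 'tcp_rot': array([ 9.92876052e-01,  1.19148873e-01,  5.35371776e-05, -8.29266671e-04]), 'contact_force': array([0.24339753, 0.83755589, 0.2985696 ]), 'moment': array([0.00036352, 0.03188406, 0.02378424]), 'grip_width': 1.0012973189602816}
scene [[491.2, 0.0, 255.5], [0.0, 491.2, 188.4], [0.0, 0.0, 1.0]] [[0.426, 0.904, 0.011, -0.255], [0.538, -0.244, -0.807, -0.304], [-0.727, 0.35, -0.591, 2.015], [0.0, 0.0, 0.0, 1.0]] (array([ 1.73753664, -0.54846095,  0.9484949 ]), array([-0.72262829,  0.34904746, -0.59668122]))
top [[378.1, 0.0, 257.6], [0.0, 378.1, 195.6], [0.0, 0.0, 1.0]] [[-0.022, -0.999, 0.027, -0.003], [-0.981, 0.017, -0.195, 0.609], [0.194, -0.03, -0.98, 0.874], [0.0, 0.0, 0.0, 1.0]] (array([0.42732505, 0.01306836, 0.97565722]), array([ 0.20367278, -0.02634183, -0.97874032]))
wrist [[271.0, 0.0, 254.1], [0.0, 271.0, 191.1], [0.0, 0.0, 1.0]] [[0.236, -0.972, -0.002, -0.574], [-0.921, -0.225, 0.318, -0.043], [-0.309, -0.073, -0.948, 0.392], [0.0, 0.0, 0.0, 1.0]] (array([ 0.21669657, -0.53894375,  0.38400163]), array([-0.31045313, -0.08084515, -0.9471762 ]))
```

View pics/top0.png

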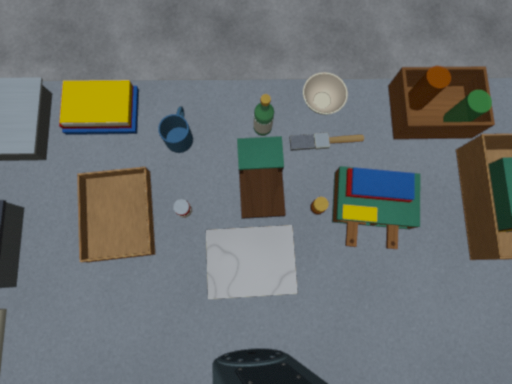

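View pics/scene0.png

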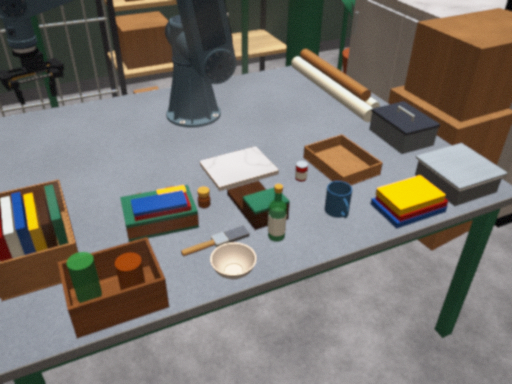

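The top view shows the rack at (378,198) with the yellow strip at (360,213), so the handle to take is at (352,234) and the other one is at (393,237). The plate is at (252,262), display at (262,178), crate at (116,213), jar at (320,205) and tin at (182,207). The scene view agrees. Next I'll measure from masks.

```bash
cat > m.py <<'E'
from h import *
im=cv2.imread("pics/top0.png");hsv=cv2.cvtColor(im,cv2.COLOR_BGR2HSV)
C=cal("top")
def big(mask,roi):
    x0,y0,x1,y1=roi;m=np.zeros_like(mask);m[y0:y1,x0:x1]=mask[y0:y1,x0:x1]
    c=max(cv2.findContours(m,cv2.RETR_EXTERNAL,cv2.CHAIN_APPROX_NONE)[0],key=cv2.contourArea);return c
def rep(name,c,z):
    w=np.array([onplane("top",u,v,z,C)[:2] for u,v in c[:,0]]).astype(np.float32)
    r=cv2.minAreaRect(w); print(name,'z',z,'c',np.round(r[0],4),'size',np.round(r[1],3),'ang',round(r[2],1),'corners',cv2.boxPoints(r).round(3).tolist())
H,S,V=cv2.split(hsv)
g=((H>65)&(H<95)&(S>80)).astype(np.uint8)
rep("plate",big(((S<40)&(V>140)).astype(np.uint8),(195,215,310,310)),.02)
rep("dispRoof",big(g,(230,130,290,180)),.07)
rep("plank",big(((S>60)&((H<20)|(H>170))&(V<120)).astype(np.uint8),(230,165,290,225)),.02)
rep("handleY",big(((S>80)&((H<20))).astype(np.uint8),(335,221,372,250)),.026)
rep("handle2",big(((S>80)&((H<20))).astype(np.uint8),(375,221,410,255)),.026)
rep("yellow",big(((H>20)&(H<35)&(S>150)).astype(np.uint8),(335,200,385,225)),.065)
rep("crate",big(((S>80)&(H<20)).astype(np.uint8),(70,160,160,270)),.05)
rep("rack",big(g,(325,160,425,232)),.064)
for n,u,v,z in(("jar",320,205,.06),("tin",182,207,.06),("mug",175,135,.085),("bottle",265,100,.18)):print(n,onplane("top",u,v,z,C).round(3))
E
python3 m.py
```

```text
plate z 0.02 c [0.4503 0.0045] size [0.171 0.223] ang 2.2 corners [[0.3610000014305115, 0.1120000034570694], [0.36899998784065247, -0.10999999940395355], [0.5400000214576721, -0.10300000011920929], [0.5320000052452087, 0.11900000274181366]]
dispRoof z 0.07 c [ 0.7165 -0.0235] size [0.081 0.112] ang 2.2 corners [[0.6740000247955322, 0.03099999949336052], [0.6779999732971191, -0.08100000023841858], [0.7590000033378601, -0.07800000160932541], [0.7549999952316284, 0.03400000184774399]]
plank z 0.02 c [ 0.6251 -0.0272] size [0.125 0.11 ] ang 2.2 corners [[0.5609999895095825, 0.02500000037252903], [0.5649999976158142, -0.08500000089406967], [0.6899999976158142, -0.07999999821186066], [0.6850000023841858, 0.029999999329447746]]
handleY z 0.026 c [ 0.5137 -0.2559] size [0.054 0.063] ang 84.1 corners [[0.47999998927116394, -0.27900001406669617], [0.5419999957084656, -0.28600001335144043], [0.5479999780654907, -0.23199999332427979], [0.48500001430511475, -0.22599999606609344]]
handle2 z 0.026 c [ 0.5045 -0.3544] size [0.026 0.059] ang 84.9 corners [[0.4740000069141388, -0.36500000953674316], [
[... 263 characters left out ...]
43, -0.3070000112056732], [0.5830000042915344, -0.22499999403953552], [0.546999990940094, -0.22100000083446503]]
crate z 0.05 c [0.5733 0.3345] size [0.219 0.177] ang 5.3 corners [[0.4560000002384186, 0.4129999876022339], [0.47200000286102295, 0.23600000143051147], [0.6909999847412109, 0.25600001215934753], [0.6740000247955322, 0.43299999833106995]]
rack z 0.064 c [ 0.5986 -0.3141] size [0.204 0.141] ang 83.9 corners [[0.5170000195503235, -0.40799999237060547], [0.6579999923706055, -0.4230000078678131], [0.6800000071525574, -0.2199999988079071], [0.5389999747276306, -0.20499999821186066]]
jar [ 0.582 -0.169  0.06 ]
tin [0.583 0.17  0.06 ]
mug [0.76  0.186 0.085]
bottle [ 0.805 -0.033  0.18 ]
```

```bash
cat >> h.py <<'E'
from scipy.spatial.transform import Rotation as Ro
def delta(x,y,z,yaw):
    s=sense();R=Ro.from_quat(s["tcp_rot"]);p=s["tool_pos"]
    T=Ro.from_euler('z',yaw,degrees=True)*Ro.from_euler('x',180,degrees=True)
    print("turn",(np.degrees((R.inv()*T).as_rotvec())/6).round(3),"shift",R.inv().apply(np.array([x,y,z])-p).round(4))
def st():
    s=sense();R=Ro.from_quat(s["tcp_rot"]).as_matrix()
    print("t",round(s["clock"],2),"p",s["tool_pos"].round(4),"yaw",round(np.degrees(np.arctan2(R[1,0],R[0,0])),2),"tilt",R[:2,2].round(4),"F",s["contact_force"].round(1),"g",round(s["grip_width"],3),"q",s["joints"].round(2))
E
python3 -c "
from h import *
delta(.5,-.257,.2,-6)"
```

```text
turn [-0.013 -0.     3.28 ] shift [ 0.4249 -0.2066  0.0464]
```

```bash
python3 -m handwheel '[0,0,3.28,0.425,-0.207,0.046,1, 0,0,3.28,0.425,-0.207,0.046,1, 0,0,3.28,0.425,-0.207,0.046,1, 0,0,3.28,0.425,-0.207,0.046,1, 0,0,3.28,0.425,-0.207,0.046,1, 0,0,3.28,0.425,-0.207,0.046,1, 0,0,3.28,0.425,-0.207,0.046,1, 0,0,3.28,0.425,-0.207,0.046,1, 0,0,3.28,0.425,-0.207,0.046,1, 0,0,3.28,0.425,-0.207,0.046,1, 0,0,3.28,0.425,-0.207,0.046,1, 0,0,3.28,0.425,-0.207,0.046,1]' 60
python3 - <<'E'
from h import *
st(); C=cal("wrist"); im=read_camera("wrist"); cv2.imwrite("pics/w1.png",im); np.savez("pics/w1.npz",K=C[0],E=C[1])
E
```

```text
clock: 1.65
tool_pos: [0.4994, -0.258, 0.2009]
tcp_rot: [0.999, -0.053, 0.0, 0.0]
contact_force: [0.4, 0.5, -0.4]
grip_width: 1.001
t 1.65 p [ 0.4994 -0.258   0.2009] yaw -6.1 tilt [ 0.0002 -0.0003] F [ 0.4  0.5 -0.4] g 1.001 q [-0.69  0.2   1.68 -0.    1.26  0.99]
```

View pics/w1.png

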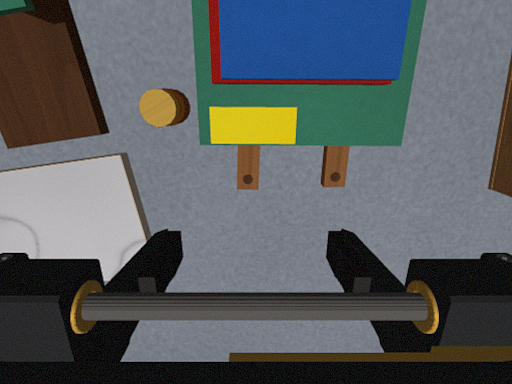

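The wrist view shows the yellow-strip handle at columns 238–259 down to row 189, with its hole at (248,180). The other handle ends at (335,187).

```bash
cat > m2.py <<'E'
from h import *
def hand(img,n,C,roi):
    im=cv2.imread(img);h=cv2.cvtColor(im,cv2.COLOR_BGR2HSV);m=((h[...,0]<20)&(h[...,1]>80)).astype(np.uint8)
    x0,y0,x1,y1=roi;k=np.zeros_like(m);k[y0:y1,x0:x1]=m[y0:y1,x0:x1]
    c=max(cv2.findContours(k,0,1)[0],key=cv2.contourArea);p=cv2.boxPoints(cv2.minAreaRect(c));p=p[np.argsort(-p[:,1])]
    print(n,p.round(1).tolist()); return p
d=np.load("pics/w1.npz");W=(d["K"],d["E"]);T=cal("top")
a=hand("pics/w1.png","wrist",W,(225,148,275,200))
b=hand("pics/top0.png","top",T,(344,225,360,252))
for z in(.02,.026,.03):
  for n,p,C in(("wrist",a,W),("top",b,T)): 
    e=onplane(n,*p[:2].mean(0),z,C);print(n,z,"end",e.round(4),"width",np.linalg.norm(onplane(n,*p[0],z,C)-onplane(n,*p[1],z,C)).round(4))
print("tri",tri(ray("wrist",*a[:2].mean(0),W),ray("top",*b[:2].mean(0),T)).round(4))
for u in((200,145),(403,145)):print("rackfront",onplane("wrist",*u,.064,W).round(4))
for u in((126,155),):print("platecorner",onplane("wrist",*u,.02,W).round(4))
print("plank corner",onplane("wrist",107,132,.02,W).round(4))
E
python3 m2.py
```

```text
wrist [[257.6000061035156, 189.3000030517578], [236.3000030517578, 188.39999389648438], [259.29998779296875, 148.0], [238.0, 147.1999969482422]]
top [[355.79998779296875, 246.10000610351562], [345.5, 245.5], [357.1000061035156, 225.0], [346.8999938964844, 224.39999389648438]]
wrist 0.02 end [ 0.4795 -0.2469  0.02  ] width 0.0264
top 0.02 end [ 0.4833 -0.249   0.02  ] width 0.0261
wrist 0.026 end [ 0.4814 -0.2473  0.026 ] width 0.0259
top 0.026 end [ 0.483  -0.2473  0.026 ] width 0.0259
wrist 0.03 end [ 0.4827 -0.2476  0.03  ] width 0.0256
top 0.03 end [ 0.4827 -0.2463  0.03  ] width 0.0258
tri [ 0.4825 -0.2471  0.0284]
rackfront [ 0.545  -0.2078  0.064 ]
rackfront [ 0.5231 -0.4121  0.064 ]
platecorner [ 0.5368 -0.1089  0.02  ]
plank corner [ 0.5654 -0.0939  0.02  ]
```

```bash
python3 -c "
from h import *
delta(.504,-.2496,.013,-6)"
```

```text
turn [ 0.002 -0.001 -0.015] shift [ 0.0036 -0.0088  0.1879]
```

```bash
python3 -m handwheel '[0,0,0,0.004,-0.009,0.06,0.7, 0,0,0,0.004,-0.009,0.11,0.7, 0,0,0,0.004,-0.009,0.15,0.7, 0,0,0,0.004,-0.009,0.175,0.7, 0,0,0,0.004,-0.009,0.188,0.7, 0,0,0,0.004,-0.009,0.188,0.7, 0,0,0,0.004,-0.009,0.188,0.7]' 60
python3 - <<'E'
from h import *
st(); C=cal("wrist"); im=read_camera("wrist"); cv2.imwrite("pics/w2.png",im)
E
```

```text
clock: 2.58
tool_pos: [0.5057, -0.2493, 0.014]
tcp_rot: [0.999, -0.052, 0.001, 0.001]
contact_force: [0.6, 0.2, 0.1]
grip_width: 0.703
t 2.58 p [ 0.5057 -0.2493  0.014 ] yaw -6.01 tilt [ 0.0017 -0.0013] F [0.6 0.2 0.1] g 0.703 q [-0.67  0.47  1.77  0.    0.9   1.01]
```

View pics/w2.png

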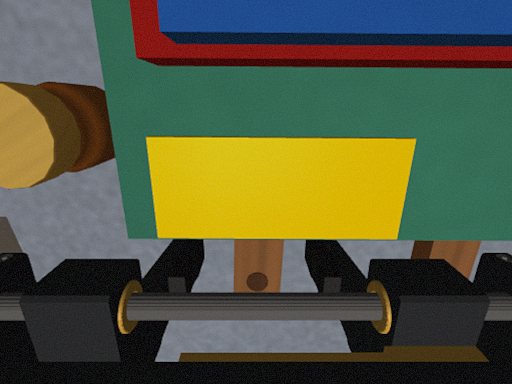

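```bash
python3 -m handwheel '[0,0,0,0,0,0,0, 0,0,0,0,0,0,0, 0,0,0,0,0,0,0, 0,0,0,0,0,0,0, 0,0,0,0,0,0,0, 0,0,0,0,0,-0.005,0, 0,0,0,0,0,-0.005,0, 0,0,0,-0.02,0,-0.005,0, 0,0,0,-0.045,0,-0.006,0]' 60; python3 -c "
from h import *
st();cv2.imwrite('pics/w3.png',read_camera('wrist'))"
```

```text
clock: 3.75
tool_pos: [0.4598, -0.2436, 0.0186]
tcp_rot: [0.999, -0.052, -0.0, -0.0]
contact_force: [0.8, 0.4, -1.5]
grip_width: 0.293
t 3.75 p [ 0.4598 -0.2436  0.0186] yaw -5.96 tilt [-0.  0.] F [ 0.8  0.4 -1.5] g 0.293 q [-0.72  0.39  1.88 -0.    0.87  0.96]
```

View pics/w3.png

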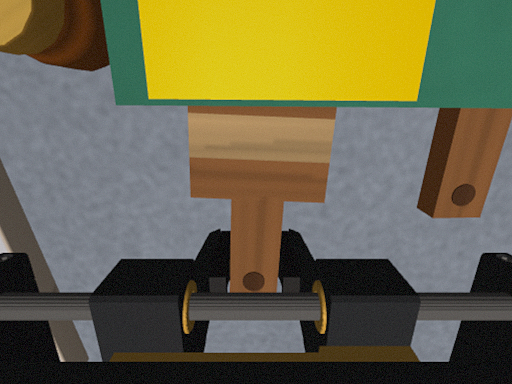

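The board is held level (force about its weight) and slides out straight.

```bash
python3 -m handwheel '[0,0,0,-0.03,0,0,0, 0,0,0,-0.06,0,0,0, 0,0,0,-0.09,0,0,0, 0,0,0,-0.115,0,0,0, 0,0,0,-0.115,0,0,0, 0,0,0,-0.115,0,-0.02,0, 0,0,0,-0.115,0,-0.045,0, 0,0,0,-0.115,0,-0.075,0, 0,0,0,-0.115,0,-0.1,0, 0,0,0,-0.115,0,-0.1,0]' 60; python3 -c "
from h import *
st();cv2.imwrite('pics/w4.png',read_camera('wrist'));C=cal('wrist');np.savez('pics/w4.npz',K=C[0],E=C[1])"
```

```text
clock: 5.05
tool_pos: [0.3479, -0.2335, 0.1208]
tcp_rot: [0.999, -0.052, 0.002, 0.002]
contact_force: [-0.3, -0.1, -1.8]
grip_width: 0.283
t 5.05 p [ 0.3479 -0.2335  0.1208] yaw -5.98 tilt [ 0.0038 -0.0043] F [-0.3 -0.1 -1.8] g 0.283 q [-0.88 -0.01  2.1   0.    1.05  0.8 ]
```

View pics/w4.png

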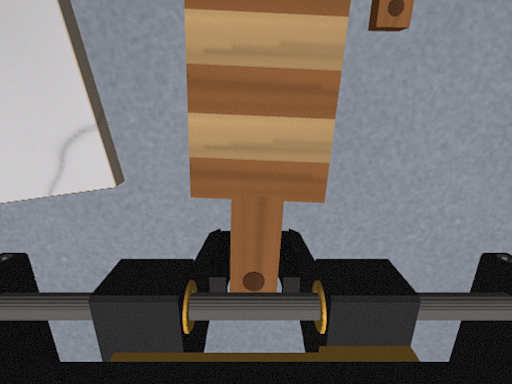

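```bash
python3 -c "
from h import *
delta(.340,.0005,.05,2.2)"
```

```text
turn [ 0.019 -0.019 -1.363] shift [-0.0314 -0.2312  0.0689]
```

```bash
python3 -m handwheel '[0,0,-0.3,-0.007,-0.04,0,0, 0,0,-0.6,-0.013,-0.09,0,0, 0,0,-0.9,-0.02,-0.14,0,0, 0,0,-1.2,-0.026,-0.19,0,0, 0,0,-1.363,-0.031,-0.22,0.01,0, 0,0,-1.363,-0.031,-0.231,0.03,0, 0,0,-1.363,-0.031,-0.231,0.05,0, 0,0,-1.363,-0.031,-0.231,0.065,0, 0,0,-1.363,-0.031,-0.231,0.07,0, 0,0,-1.363,-0.031,-0.231,0.07,0]' 60; python3 -c "
from h import *
st();cv2.imwrite('pics/w5.png',read_camera('wrist'));cv2.imwrite('pics/t5.png',read_camera('top')); delta(.340,.0005,.03,2.2)
a=np.hstack([cv2.imread('pics/w5.png'),cv2.imread('pics/t5.png')]);cv2.imwrite('pics/j5.png',cv2.resize(a,(800,300)))"
```

```text
clock: 6.35
tool_pos: [0.3386, 0.0014, 0.0481]
tcp_rot: [1.0, 0.019, -0.001, -0.0]
contact_force: [-0.6, 0.3, -0.4]
grip_width: 0.289
t 6.35 p [0.3386 0.0014 0.0481] yaw 2.17 tilt [-0.0017  0.0007] F [-0.6  0.3 -0.4] g 0.289 q [-0.35 -0.04  2.32  0.    0.86  1.18]
turn [ 0.001 -0.002 -0.005] shift [0.0006 0.0006 0.0189]
```

View pics/j5.png

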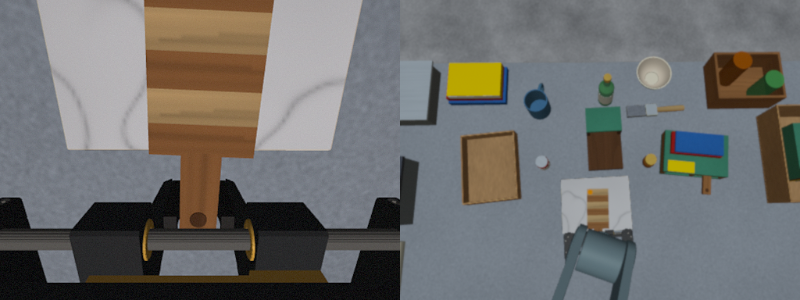

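```bash
python3 -m handwheel '[0,0,0,0,0,0.008,0, 0,0,0,0,0,0.015,0, 0,0,0,0,0,0.02,0, 0,0,0,0,0,0.022,0, 0,0,0,0,0,0.024,0, 0,0,0,0,0,0.024,0]' 60; python3 -c "
from h import *
st()"
```

```text
clock: 7.2
tool_pos: [0.3391, 0.0012, 0.0247]
tcp_rot: [1.0, 0.019, -0.0, -0.0]
contact_force: [0.3, 0.9, -1.0]
grip_width: 0.287
t 7.2 p [0.3391 0.0012 0.0247] yaw 2.18 tilt [-0.0001  0.0001] F [ 0.3  0.9 -1. ] g 0.287 q [-0.35  0.03  2.32 -0.    0.79  1.18]
```

```bash
python3 -m handwheel '[0,0,0,0,0,0.001,0, 0,0,0,0,0,0.002,0, 0,0,0,0,0,0.002,0]' 60;  python3 -m handwheel '[0,0,0,0,0,0.001,0, 0,0,0,0,0,0.001,0]' 60; python3 -m handwheel '[0,0,0,0,0,0.001,0, 0,0,0,0,0,0.001,0]' 60
```

```text
clock: 7.58
tool_pos: [0.3391, 0.0012, 0.0227]
tcp_rot: [1.0, 0.019, -0.0, -0.0]
contact_force: [0.4, 0.8, -1.1]
grip_width: 0.289
clock: 7.82
tool_pos: [0.3392, 0.0012, 0.0217]
tcp_rot: [1.0, 0.019, 0.0, 0.0]
contact_force: [-0.0, 0.4, -0.7]
grip_width: 0.286
clock: 8.07
tool_pos: [0.3392, 0.0011, 0.0208]
tcp_rot: [1.0, 0.019, 0.0, 0.0]
contact_force: [-0.6, 0.2, 1.2]
grip_width: 0.287
```

```bash
python3 -m handwheel '[0,0,0,0,0,0,0.5, 0,0,0,0,0,0,0.6, 0,0,0,0,0,0,0.6, 0,0,0,0,0,0,0.6, 0,0,0,0,0,-0.04,0.6, 0,0,0,0,0,-0.09,0.6, 0,0,0,0,0,-0.14,0.3, 0,0,0,0.02,0,-0.2,0, 0,0,0,0.04,0,-0.2,0, 0,0,0,0.04,0,-0.2,0]' 60; python3 -c "
from h import *
st();cv2.imwrite('pics/w6.png',read_camera('wrist'));C=cal('wrist');np.savez('pics/w6.npz',K=C[0],E=C[1])"
```

```text
clock: 9.32
tool_pos: [0.3798, 0.0026, 0.2212]
tcp_rot: [1.0, 0.019, 0.0, 0.0]
contact_force: [-0.5, -0.5, 0.2]
grip_width: 0.169
t 9.32 p [0.3798 0.0026 0.2212] yaw 2.21 tilt [ 0.0009 -0.0003] F [-0.5 -0.5  0.2] g 0.169 q [-0.31 -0.27  2.09  0.    1.32  1.22]
```

View pics/w6.png

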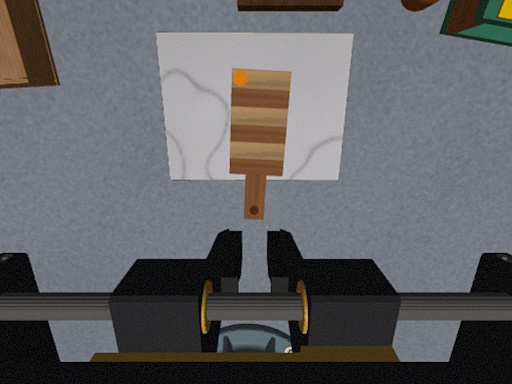

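The board lies on the plate, sticker at (240,78), hole at (254,210), free end at rows 69–71, columns 232–291.

```bash
cat > m3.py <<'E'
from h import *
import sys
def board(img,npz,roi,z=.034):
    d=np.load(npz);W=(d["K"],d["E"]);im=cv2.imread(img);h=cv2.cvtColor(im,cv2.COLOR_BGR2HSV)
    x0,y0,x1,y1=roi;k=np.zeros(im.shape[:2],np.uint8);k[y0:y1,x0:x1]=((h[...,0]<22)&(h[...,1]>70)).astype(np.uint8)[y0:y1,x0:x1]
    k=cv2.morphologyEx(k,cv2.MORPH_CLOSE,np.ones((5,5)))
    c=max(cv2.findContours(k,0,1)[0],key=cv2.contourArea)
    w=np.array([onplane("wrist",u,v,z,W)[:2] for u,v in c[:,0]],np.float32);r=cv2.minAreaRect(w)
    print("board rect",np.round(r[0],4),np.round(r[1],3),round(r[2],2))
    s=((h[...,0]>5)&(h[...,0]<18)&(h[...,1]>200)&(h[...,2]>200)).astype(np.uint8)[y0:y1,x0:x1]
    m=cv2.moments(s,True)
    if m["m00"]>5:
        u,v=x0+m["m10"]/m["m00"],y0+m["m01"]/m["m00"];print("sticker px",round(u,1),round(v,1),m["m00"],onplane("wrist",u,v,z,W).round(4))
    return r,W
if __name__=="__main__":
    r,W=board("pics/w6.png","pics/w6.npz",(215,55,310,225))
    a=[onplane("wrist",u,v,.034,W) for u,v in((232.5,69),(291,71),(284,176),(230,173.5))];print(np.round(a,4).tolist(),"blade c",np.mean(a,0).round(4))
E
python3 m3.py
```

```text
board rect [0.404  0.0008] [0.065 0.179] 89.22
sticker px 240.0 77.5 155.0 [0.4844 0.0227 0.034 ]
[[0.4927, 0.0312, 0.034], [0.4931, -0.033, 0.034], [0.3737, -0.0341, 0.034], [0.3743, 0.0327, 0.034]] blade c [ 0.4335 -0.0008  0.034 ]
```

```bash
python3 -c "
from h import *
delta(.4844,.0227,.056,0)"
```

```text
turn [-0.004  0.015  0.369] shift [ 0.1068 -0.0156  0.164 ]
```

```bash
python3 -m handwheel '[0,0,0.37,0.05,-0.007,0.03,0, 0,0,0.37,0.1,-0.015,0.06,0, 0,0,0.37,0.107,-0.016,0.1,0, 0,0,0.37,0.107,-0.016,0.135,0, 0,0,0.37,0.107,-0.016,0.157,0, 0,0,0.37,0.107,-0.016,0.164,0, 0,0,0.37,0.107,-0.016,0.164,0, 0,0,0.37,0.107,-0.016,0.164,0]' 20; python3 -c "
from h import *
st();cv2.imwrite('pics/w7.png',read_camera('wrist'));cv2.imwrite('pics/s7.png',read_camera('scene'))"
python3 -m handwheel '[0,0,0,0,0,0.002,0, 0,0,0,0,0,0.004,0, 0,0,0,0,0,0.006,0, 0,0,0,0,0,0.008,0]' ; python3 -m handwheel '[0,0,0,0,0,0.001,0, 0,0,0,0,0,0.002,0, 0,0,0,0,0,0.003,0]'
```

```text
clock: 10.38
tool_pos: [0.4859, 0.0226, 0.0577]
tcp_rot: [1.0, -0.0, 0.001, 0.0]
contact_force: [0.0, -0.7, -0.2]
grip_width: 0.005
t 10.38 p [0.4859 0.0226 0.0577] yaw -0.04 tilt [ 0.0015 -0.0003] F [ 0.  -0.7 -0.2] g 0.005 q [-0.2   0.25  1.96  0.    0.93  1.37]
clock: 10.98
tool_pos: [0.4853, 0.0228, 0.0485]
tcp_rot: [1.0, -0.0, -0.0, -0.0]
contact_force: [0.6, -0.3, -0.3]
grip_width: 0.008
clock: 11.35
tool_pos: [0.4854, 0.0228, 0.0457]
tcp_rot: [1.0, -0.0, 0.0, 0.0]
contact_force: [-0.0, -0.7, -0.6]
grip_width: 0.006
```

Not raised here so far; I'm going down in small steps until the force shows.

```bash
for i in 1 2 3; do python3 -m handwheel '[0,0,0,0,0,0.0005,0, 0,0,0,0,0,0.001,0]' | grep -E "tool_pos|force"; done
```

```text
tool_pos: [0.4854, 0.0228, 0.0447]
contact_force: [0.5, -0.3, 0.2]
tool_pos: [0.4854, 0.0228, 0.0437]
contact_force: [0.3, -0.2, -0.2]
tool_pos: [0.4854, 0.0228, 0.0427]
contact_force: [-0.7, 0.8, 0.1]
```

```bash
for i in 1 2; do python3 -m handwheel '[0,0,0,0,0,0.0005,0, 0,0,0,0,0,0.001,0]' | grep -E "tool_pos|force"; done
```

```text
tool_pos: [0.4854, 0.0228, 0.0424]
contact_force: [-5.0, -0.9, 13.3]
tool_pos: [0.4855, 0.0228, 0.0423]
contact_force: [-8.9, 1.0, 24.8]
```

Sticker corner: solid contact at TCP z 0.0424 and stiff, 25 N. I'm lifting now and moving to the plain corner, photographing during and after.

```bash
python3 -c "
from h import *
cv2.imwrite('pics/w8.png',read_camera('wrist'))"
python3 -m handwheel '[0,0,0,0,0,-0.006,0, 0,0,0,0,0,-0.018,0, 0,0,0,0,0.02,-0.018,0, 0,0,0,0,0.046,-0.018,0, 0,0,0,0,0.046,-0.018,0, 0,0,0,0,0.046,-0.018,0, 0,0,0,0,0.046,-0.018,0]'; python3 -c "
from h import *
st();cv2.imwrite('pics/w9.png',read_camera('wrist'))"
python3 -m handwheel '[0,0,0,0,0,0.003,0, 0,0,0,0,0,0.006,0, 0,0,0,0,0,0.008,0, 0,0,0,0,0,0.008,0]' | grep -E "tool_pos|force"
```

```text
clock: 13.52
tool_pos: [0.4852, -0.0225, 0.0587]
tcp_rot: [1.0, -0.0, -0.0, -0.0]
contact_force: [-0.7, -0.7, -0.8]
grip_width: 0.005
t 13.53 p [ 0.4852 -0.0225  0.0587] yaw -0.0 tilt [-0.0002  0.0002] F [-0.7 -0.7 -0.8] g 0.005 q [-0.29  0.25  1.96  0.    0.93  1.28]
tool_pos: [0.4852, -0.0232, 0.0504]
contact_force: [-0.4, 0.5, 0.4]
```

```bash
for i in 1 2 ; do python3 -m handwheel '[0,0,0,0,0,0.001,0, 0,0,0,0,0,0.0015,0]' | grep -E "tool_pos|force"; done;  for i in 1 2 3; do python3 -m handwheel '[0,0,0,0,0,0.0005,0, 0,0,0,0,0,0.001,0]' | grep -E "tool_pos|force"; done
```

```text
tool_pos: [0.4854, -0.0233, 0.0492]
contact_force: [-0.1, 0.3, -1.1]
tool_pos: [0.4853, -0.0232, 0.0477]
contact_force: [-0.1, -0.3, 0.9]
tool_pos: [0.4854, -0.0232, 0.0467]
contact_force: [0.9, -0.9, -0.5]
tool_pos: [0.4854, -0.0232, 0.0457]
contact_force: [0.7, 0.6, 0.6]
tool_pos: [0.4854, -0.0232, 0.0447]
contact_force: [-0.1, 0.3, -0.1]
```

```bash
python3 -c "
from h import *
cv2.imwrite('pics/w10.png',read_camera('wrist'))"; for i in 1 2 3 4; do python3 -m handwheel '[0,0,0,0,0,0.0005,0, 0,0,0,0,0,0.001,0]' | grep -E "tool_pos|force"; done
```

```text
tool_pos: [0.4854, -0.0232, 0.0437]
contact_force: [-0.1, 0.5, 0.1]
tool_pos: [0.4853, -0.0232, 0.0427]
contact_force: [-0.5, -0.5, -0.1]
tool_pos: [0.4854, -0.0233, 0.0424]
contact_force: [-5.5, 0.1, 12.7]
tool_pos: [0.4855, -0.0233, 0.0423]
contact_force: [-8.4, 1.5, 24.0]
```

```bash
python3 -c "
from h import *
st();C=cal('wrist');np.savez('pics/w11.npz',K=C[0],E=C[1]);cv2.imwrite('pics/w11.png',read_camera('wrist'));cv2.imwrite('pics/s11.png',read_camera('scene'))"
python3 -m handwheel '[0,0,0,0,0,-0.006,0, 0,0,0,0,0,-0.018,0, 0,0,0,0,0,-0.018,0, 0,0,0,0,0,-0.018,0]' | grep pos
cat > m4.py <<'E'
from h import *
st();C=cal('wrist');np.savez('pics/w12.npz',K=C[0],E=C[1]);cv2.imwrite('pics/w12.png',read_camera('wrist'));cv2.imwrite('pics/s12.png',read_camera('scene'))
K,E=C;p0=sense()["tool_pos"]
def stick(f,p):
    im=cv2.imread(f);h=cv2.cvtColor(im,cv2.COLOR_BGR2HSV);m=((h[...,0]>5)&(h[...,0]<18)&(h[...,1]>200)&(h[...,2]>180)).astype(np.uint8)
    n,l,s,c=cv2.connectedComponentsWithStats(m);i=1+np.argmax(s[1:,4]) if n>1 else 0
    E2=E.copy();E2[:3,3]=E[:3,3]-E[:3,:3]@(np.array(p)-p0)
    print(f,s[i].tolist(),c[i].round(1),onplane("w",*c[i],.034,(K,E2)).round(4))
stick("pics/w9.png",(.4852,-.0232,.0587));stick("pics/w10.png",(.4854,-.0232,.0447));stick("pics/w11.png",(.4855,-.0233,.0423));stick("pics/w12.png",p0)
a=[cv2.imread(f"pics/w{i}.png") for i in(7,8,12,11)]
cv2.imwrite("pics/j12.png",cv2.resize(np.vstack([np.hstack(a[:2]),np.hstack(a[2:])]),(800,600)))
E
python3 m4.py
```

```text
t 16.38 p [ 0.4855 -0.0233  0.0423] yaw -0.02 tilt [-0.0006 -0.0001] F [-8.4  1.5 24. ] g 0.001 q [-0.29  0.29  1.96 -0.    0.9   1.28]
tool_pos: [0.4854, -0.0232, 0.0587]
t 16.98 p [ 0.4854 -0.0232  0.0587] yaw -0.04 tilt [ 0.0002 -0.    ] F [ 0.4 -0.5  0.4] g -0.0 q [-0.29  0.25  1.96  0.    0.93  1.28]
pics/w9.png [175, 221, 24, 21, 391] [186.6 230.9] [0.4859 0.0219 0.034 ]
pics/w10.png [168, 231, 26, 22, 450] [180.  241.5] [0.4859 0.0226 0.034 ]
pics/w11.png [167, 233, 26, 23, 458] [179.  243.6] [0.4859 0.0225 0.034 ]
pics/w12.png [174, 221, 24, 21, 392] [185.5 231.1] [0.4858 0.0225 0.034 ]
```

View pics/j12.png

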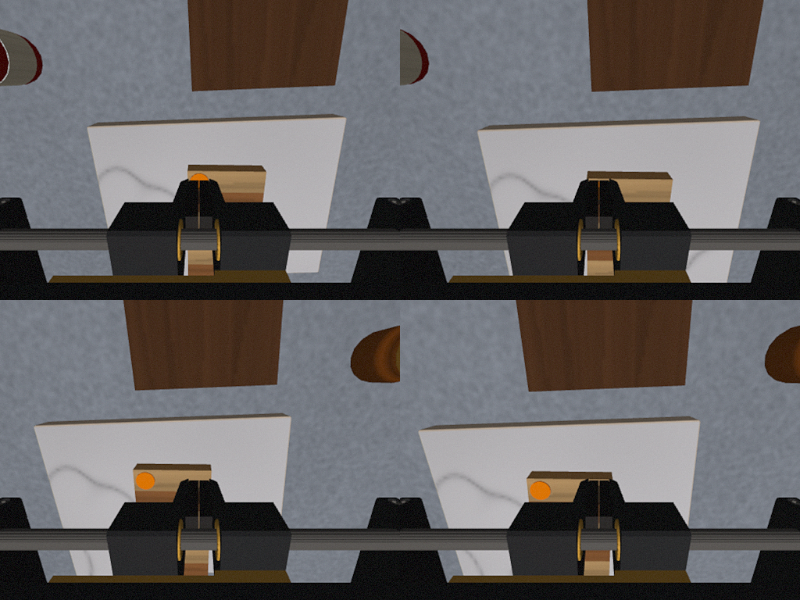

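```bash
cat > m5.py <<'E'
from h import *
d=np.load('pics/w12.npz');K,E=d["K"],d["E"];p0=np.array([.4854,-.0232,.0587])
def C(p):
    E2=E.copy();E2[:3,3]=E[:3,3]-E[:3,:3]@(np.array(p)-p0);return K,E2
d6=np.load('pics/w6.npz');C6=(d6["K"],d6["E"])
print("sticker z free:",tri(ray("",240.0,77.5,C6),ray("",185.5,231.1,C(p0))).round(4))
for f,p,roi in(("w7",(.4859,.0226,.0577),(236,190,380,252)),("w8",(.4855,.0228,.0423),(236,190,380,260)),("w12",p0,(150,195,236,250)),("w11",(.4855,-.0233,.0423),(150,195,236,250))):
    h=cv2.cvtColor(cv2.imread(f"pics/{f}.png"),cv2.COLOR_BGR2HSV);x0,y0,x1,y1=roi
    m=((h[...,0]<25)&(h[...,1]>70)&(h[...,2]>60)).astype(np.uint8)[y0:y1,x0:x1]
    c=max(cv2.findContours(m,0,1)[0],key=cv2.contourArea)[:,0]+[x0,y0]
    i=np.argmin(c[:,1]-c[:,0]) if f in("w7","w8") else np.argmin(c.sum(1))
    # slope of front top edge of the mask
    cols=[x for x in range(c[:,0].min()+4,c[:,0].max()-4,2)];tops=[c[c[:,0]==x,1].min() if (c[:,0]==x).any() else np.nan for x in cols]
    ok=~np.isnan(tops);print(f,"corner px",c[i],"bottom-edge z=.02 pt",onplane("",*c[i],.020,C(p)).round(4),"edge slope",np.polyfit(np.array(cols)[ok],np.array(tops)[ok],1)[0].round(4), "bbox",c.min(0),c.max(0))
E
python3 m5.py
python3 -c "
import cv2,numpy as np
a=[cv2.resize(cv2.imread(f'pics/{f}.png')[r:r+70,u:u+200],(800,280),interpolation=2) for f,r,u in(('w7',195,190),('w8',205,190))]
cv2.imwrite('pics/j13.png',np.vstack(a))"
```

```text
sticker z free: [0.4846 0.023  0.0318]
w7 corner px [336 214] bottom-edge z=.02 pt [ 0.4929 -0.035   0.02  ] edge slope 0.0143 bbox [240 211] [340 251]
w8 corner px [342 221] bottom-edge z=.02 pt [ 0.4943 -0.0341  0.02  ] edge slope 0.011 bbox [239 219] [348 258]
w12 corner px [175 210] bottom-edge z=.02 pt [0.4952 0.0325 0.02  ] edge slope -0.0069 bbox [170 210] [235 249]
w11 corner px [169 219] bottom-edge z=.02 pt [0.4958 0.0317 0.02  ] edge slope -0.0057 bbox [162 219] [235 249]
```

View pics/j13.png

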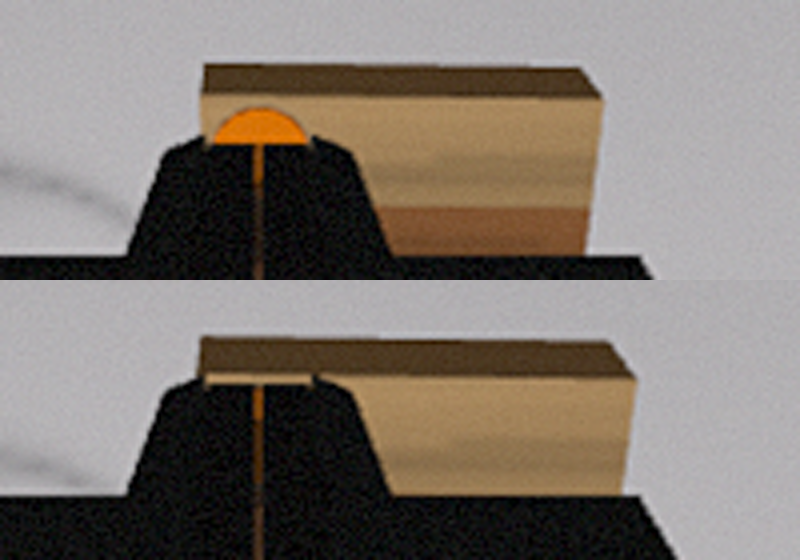

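Between free and pressed, the front-edge slope stays the same and the sticker moves about 0.1 mm. Both corners stop hard at the same height, so the board is steady and goes to the display bay. Next, the plank's position from the wrist picture.

```bash
cat > m6.py <<'E'
from h import *
d=np.load('pics/w12.npz');C=(d["K"],d["E"])
def edges(f,C,roi,n):
    im=cv2.imread(f);h=cv2.cvtColor(im,cv2.COLOR_BGR2HSV);x0,y0,x1,y1=roi
    k=np.zeros(im.shape[:2],np.uint8);k[y0:y1,x0:x1]=((h[...,1]>70)&((h[...,0]<20)|(h[...,0]>170))).astype(np.uint8)[y0:y1,x0:x1]
    c=max(cv2.findContours(k,0,1)[0],key=cv2.contourArea);a=cv2.approxPolyDP(c,6,True)[:,0]
    for u in a:print(f,u,onplane(n,*u,.02,C).round(4))
edges("pics/w12.png",C,(140,0,380,125),"w")
edges("pics/top0.png",cal("top"),(232,168,292,225),"top")
edges("pics/w1.png",(np.load('pics/w1.npz')["K"],np.load('pics/w1.npz')["E"]),(0,0,115,150),"w")
delta(.429,-.0003,.10,0)
E
python3 m6.py
```

```text
pics/w12.png [158   0] [0.6213 0.0301 0.02  ]
pics/w12.png [173 114] [0.5603 0.0277 0.02  ]
pics/w12.png [353 107] [ 0.5643 -0.0849  0.02  ]
pics/w12.png [361   0] [ 0.6212 -0.0828  0.02  ]
pics/top0.png [240 171] [0.6828 0.0279 0.02  ]
pics/top0.png [242 217] [0.5618 0.0244 0.02  ]
pics/top0.png [283 215] [ 0.565  -0.0804  0.02  ]
pics/top0.png [281 169] [ 0.6866 -0.0794  0.02  ]
pics/w1.png [ 0 16] [ 0.6906 -0.0177  0.02  ]
pics/w1.png [  0 130] [0.5808 0.0282 0.02  ]
pics/w1.png [  7 147] [0.561  0.0279 0.02  ]
pics/w1.png [107 132] [ 0.5654 -0.0939  0.02  ]
pics/w1.png [67  0] [ 0.6968 -0.0902  0.02  ]
pics/w1.png [32  0] [ 0.7006 -0.0553  0.02  ]
pics/w1.png [34 11] [ 0.6911 -0.0538  0.02  ]
turn [-0.002  0.005 -0.007] shift [-0.0561 -0.0228 -0.0416]
```

```bash
python3 -m handwheel '[0,0,0,0,0,-0.03,1, 0,0,0,-0.03,-0.012,-0.042,1, 0,0,0,-0.056,-0.023,-0.042,1, 0,0,0,-0.056,-0.023,-0.042,1, 0,0,0,-0.056,-0.023,-0.042,1, 0,0,0,-0.056,-0.023,-0.01,1, 0,0,0,-0.056,-0.023,0.015,1, 0,0,0,-0.056,-0.023,0.025,1, 0,0,0,-0.056,-0.023,0.028,1, 0,0,0,-0.056,-0.023,0.028,1]' 60; python3 -c "
from h import *
st();cv2.imwrite('pics/w14.png',read_camera('wrist')); delta(.429,-.0003,.0295,0)"
```

```text
clock: 18.32
tool_pos: [0.43, -0.0004, 0.0311]
tcp_rot: [1.0, -0.0, 0.0, 0.0]
contact_force: [0.1, 0.2, -0.1]
grip_width: 0.998
t 18.32 p [ 4.30e-01 -4.00e-04  3.11e-02] yaw -0.04 tilt [ 0.0007 -0.0002] F [ 0.1  0.2 -0.1] g 0.998 q [-0.28  0.2   2.1   0.    0.84  1.29]
turn [ 0.003 -0.012 -0.007] shift [-0.0012 -0.0001  0.0019]
```

View pics/w14.png

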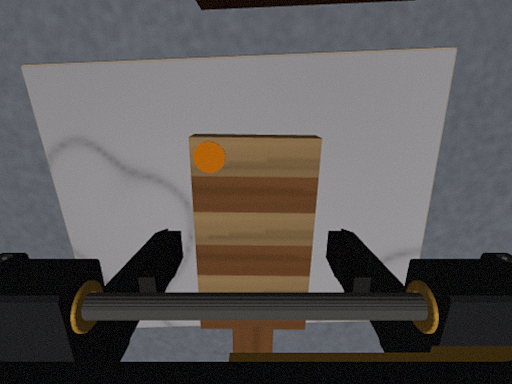

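The fingers straddle the blade evenly. Next: grip and lift.

```bash
python3 -m handwheel '[0,0,0,0,0,0.0015,1, 0,0,0,0,0,0.0015,0, 0,0,0,0,0,0.0015,0, 0,0,0,0,0,0.0015,0, 0,0,0,0,0,0.0015,0, 0,0,0,0,0,0.0015,0, 0,0,0,0,0,-0.005,0, 0,0,0,0,0,-0.02,0, 0,0,0,0,0,-0.05,0, 0,0,0,0,0,-0.08,0, 0,0,0,0,0,-0.1,0, 0,0,0,0,0,-0.1,0]' 60; python3 -c "
from h import *
st()"
```

```text
clock: 19.88
tool_pos: [0.4308, -0.0005, 0.1329]
tcp_rot: [1.0, -0.0, 0.002, 0.001]
contact_force: [0.2, -0.1, -0.9]
grip_width: 0.739
t 19.88 p [ 0.4308 -0.0005  0.1329] yaw -0.04 tilt [ 0.0046 -0.0013] F [ 0.2 -0.1 -0.9] g 0.739 q [-0.28 -0.01  2.06  0.    1.08  1.29]
```

```bash
python3 -m handwheel '[0,0,-1.5,0,0,0,0, 0,0,-3,0,0,0,0, 0,0,-4.5,0,0,0,0, 0,0,-6,0,0,0,0, 0,0,-7.5,0,0,0,0, 0,0,-9,0,0,0,0, 0,0,-10.5,0,0,0,0, 0,0,-12,0,0,0,0, 0,0,-13.5,0,0,0,0, 0,0,-15,0,0,0,0, 0,0,-16,0,0,0,0, 0,0,-16,0,0,0,0]' 60 | grep -E "pos|rot"
python3 -m handwheel '[0,0,-1.5,0,0,0,0, 0,0,-3,0,0,0,0, 0,0,-4.5,0,0,0,0, 0,0,-6,0,0,0,0, 0,0,-7.5,0,0,0,0, 0,0,-9,0,0,0,0, 0,0,-10.5,0,0,0,0, 0,0,-12,0,0,0,0, 0,0,-13.5,0,0,0,0, 0,0,-14.35,0,0,0,0, 0,0,-14.35,0,0,0,0]' 60 | grep -E "pos|rot"
cat > m7.py <<'E'
from h import *
st();cv2.imwrite('pics/w15.png',read_camera('wrist'));C=cal('wrist');np.savez('pics/w15.npz',K=C[0],E=C[1]);
b=.4345-.4303 # blade centre ahead of TCP along board x
print("blade offset",b)
u=np.array([np.cos(np.radians(2.1)),np.sin(np.radians(2.1))]);m=np.array([.5623,-.0286])
for s,z in((-.025,.045),(.0555,.045)): # blade centre dist behind plank front edge
    q=m+u*s+u*b; print(s,q.round(4)); delta(*q,z,182.1)
E
python3 m7.py
```

```text
tool_pos: [0.4287, -0.0, 0.13]
tcp_rot: [0.67, 0.743, -0.0, -0.001]
tool_pos: [0.429, -0.0001, 0.1303]
tcp_rot: [-0.017, 1.0, 0.0, -0.0]
t 22.75 p [ 4.290e-01 -1.000e-04  1.303e-01] yaw -178.1 tilt [-0.0007  0.0002] F [ 0.3 -0.1 -1.4] g 0.743 q [-0.28 -0.    2.06  0.    1.08 -1.88]
blade offset 0.0041999999999999815
-0.025 [ 0.5415 -0.0294]
turn [ 0.002 -0.006 -0.04 ] shift [-0.1115 -0.0329  0.0853]
0.0555 [ 0.622  -0.0264]
turn [ 0.002 -0.006 -0.04 ] shift [-0.192  -0.0326  0.0853]
```

View pics/w15.png

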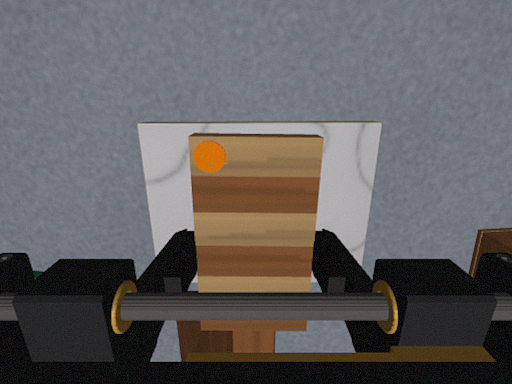

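The board is carried turned round, centred in the fingers, with the sticker end facing the robot. That was picture 12, so the remaining checks are numeric. Next: lower in front of the roof.

```bash
python3 -m handwheel '[0,0,0,-0.03,-0.01,0,0, 0,0,0,-0.07,-0.022,0,0, 0,0,0,-0.1,-0.033,0.01,0, 0,0,0,-0.111,-0.033,0.03,0, 0,0,0,-0.111,-0.033,0.055,0, 0,0,0,-0.111,-0.033,0.075,0, 0,0,0,-0.111,-0.033,0.086,0, 0,0,0,-0.111,-0.033,0.088,0, 0,0,0,-0.111,-0.033,0.088,0, 0,0,0,-0.111,-0.033,0.088,0]' 60
cat > m8.py <<'E'
from h import *
import sys
t=sys.argv[1]
st()
for n in("scene","top","wrist"):cv2.imwrite(f'pics/{n}{t}.png',read_camera(n))
im=cv2.imread(f"pics/wrist{t}.png");h=cv2.cvtColor(im,cv2.COLOR_BGR2HSV)
m=((h[...,0]>5)&(h[...,0]<18)&(h[...,1]>200)&(h[...,2]>180)).astype(np.uint8)
n,l,s,c=cv2.connectedComponentsWithStats(m)
for i in range(1,n):
    if s[i,4]>150:print("wrist sticker",c[i].round(1),s[i,4],onplane("wrist",*c[i],float(sys.argv[2])).round(4))
E
python3 m8.py 16 .046; python3 -c "
from h import *
delta(.622,-.0264,.042,182.1)"
```

```text
clock: 24.05
tool_pos: [0.5422, -0.0293, 0.0436]
tcp_rot: [-0.018, 1.0, -0.0, 0.001]
contact_force: [0.1, -0.7, -1.4]
grip_width: 0.743
t 24.05 p [ 0.5422 -0.0293  0.0436] yaw -177.95 tilt [ 0.0016 -0.0004] F [ 0.1 -0.7 -1.4] g 0.743 q [-0.27  0.38  1.82  0.    0.94 -1.88]
wrist sticker [208.8 156.3] 755 [ 0.487  -0.0541  0.046 ]
turn [-0.003  0.01  -0.007] shift [-0.0802  0.      0.0014]
```

```bash
python3 -m handwheel '[0,0,0,-0.012,0,0.001,0, 0,0,0,-0.026,0,0.001,0, 0,0,0,-0.04,0,0.001,0, 0,0,0,-0.054,0,0.001,0, 0,0,0,-0.068,0,0.001,0, 0,0,0,-0.08,0,0.001,0, 0,0,0,-0.08,0,0.001,0, 0,0,0,-0.08,0,0.004,0, 0,0,0,-0.08,0,0.007,0, 0,0,0,-0.08,0,0.009,0, 0,0,0,-0.08,0,0.01,0, 0,0,0,-0.08,0,0.01,0]' 60; for i in 1 2; do python3 -m handwheel '[0,0,0,0,0,0.0005,0, 0,0,0,0,0,0.001,0]' | grep -E "pos|force";done
```

```text
clock: 25.7
tool_pos: [0.6214, -0.0263, 0.0327]
tcp_rot: [-0.018, 1.0, 0.0, -0.0]
contact_force: [0.1, -0.2, -1.2]
grip_width: 0.744
tool_pos: [0.6215, -0.0263, 0.0318]
contact_force: [-0.4, -0.4, -0.7]
tool_pos: [0.6214, -0.0263, 0.0307]
contact_force: [-1.1, 0.0, -1.2]
```

```bash
for i in 1 2 3 4; do python3 -m handwheel '[0,0,0,0,0,0.0005,0, 0,0,0,0,0,0.0005,0]' | grep -E "pos|force";done
```

```text
tool_pos: [0.6214, -0.0263, 0.0302]
contact_force: [-0.3, -0.8, -1.3]
tool_pos: [0.6214, -0.0263, 0.0297]
contact_force: [0.6, -0.0, -0.9]
tool_pos: [0.6215, -0.0263, 0.0294]
contact_force: [-0.8, -0.0, 0.3]
tool_pos: [0.6215, -0.0263, 0.0295]
contact_force: [-3.2, -0.2, 4.6]
```

Contact came at the expected height. Next: release, rise and back off for a check.

```bash
python3 -m handwheel '[0,0,0,0,0,0,0.85, 0,0,0,0,0,0,1, 0,0,0,0,0,0,1, 0,0,0,0,0,0,1, 0,0,0,0,0,-0.015,1, 0,0,0,0,0,-0.05,1, 0,0,0,0,0,-0.1,1, 0,0,0,0,0,-0.15,1, 0,0,0,0.06,0,-0.2,1, 0,0,0,0.12,0,-0.2,1, 0,0,0,0.18,0,-0.2,1, 0,0,0,0.24,0,-0.2,1, 0,0,0,0.24,0,-0.2,1, 0,0,0,0.24,0,-0.2,1]' 60 | grep -E "clock|pos|force"
cat > m9.py <<'E'
from h import *
st()
for n in("scene","top"):cv2.imwrite(f'pics/{n}20.png',read_camera(n))
im=cv2.imread("pics/top20.png");h=cv2.cvtColor(im,cv2.COLOR_BGR2HSV);C=cal("top")
x0,y0,x1,y1=232,165,292,235
k=np.zeros(im.shape[:2],np.uint8);k[y0:y1,x0:x1]=((h[...,0]<25)&(h[...,1]>60)&(h[...,2]>90)).astype(np.uint8)[y0:y1,x0:x1]
k=cv2.morphologyEx(k,cv2.MORPH_CLOSE,np.ones((5,5)))
c=max(cv2.findContours(k,0,1)[0],key=cv2.contourArea);w=np.array([onplane("top",*p,.034,C)[:2] for p in c[:,0]],np.float32);r=cv2.minAreaRect(w)
print("visible blade",np.round(r[0],4),np.round(r[1],3),round(r[2],1),cv2.boxPoints(r).round(3).tolist())
for nm,roi in(("before","pics/top0.png"),("now","pics/top20.png")):
    i=cv2.imread(roi);hh=cv2.cvtColor(i,cv2.COLOR_BGR2HSV);m=((hh[...,0]<20)&(hh[...,1]>80)).astype(np.uint8)[225:255,380:405]
    q=cv2.moments(m,True);print("handle2",nm,380+q["m10"]/q["m00"],225+q["m01"]/q["m00"],q["m00"])
S=[cv2.imread(f"pics/scene{i}.png").astype(int) for i in(0,20)];d=(abs(S[0]-S[1]).max(2)>40).astype(np.uint8)
n,l,s,cc=cv2.connectedComponentsWithStats(cv2.morphologyEx(d,cv2.MORPH_OPEN,np.ones((3,3))))
print("changed regions scene:",[s[j].tolist() for j in range(1,n) if s[j,4]>15])
# board top points expected, in scene view: blade far corners colour sampling
u=np.array([np.cos(np.radians(2.1)),np.sin(np.radians(2.1))])
E
python3 m9.py
```

```text
clock: 28.95
tool_pos: [0.3824, -0.0353, 0.2302]
contact_force: [0.0, -0.2, 0.5]
t 28.95 p [ 0.3824 -0.0353  0.2302] yaw -177.98 tilt [ 0.0035 -0.0013] F [ 0.  -0.2  0.5] g 1.001 q [-0.4  -0.27  2.07  0.    1.33 -2.01]
visible blade [ 0.62   -0.0274] [0.128 0.069] 1.7 [[0.5550000071525574, 0.004999999888241291], [0.5569999814033508, -0.06400000303983688], [0.6850000023841858, -0.05999999865889549], [0.6830000281333923, 0.008999999612569809]]
handle2 before 391.9921568627451 236.36470588235295 255.0
handle2 now 392.00390625 236.3203125 256.0
changed regions scene: [[177, 0, 14, 4, 51], [192, 0, 7, 6, 35], [200, 0, 28, 6, 156], [230, 0, 5, 4, 19], [181, 15, 6, 7, 33], [183, 19, 11, 8, 53], [159, 22, 14, 13, 118], [203, 22, 21, 5, 94], [228, 24, 15, 37, 321], [6, 26, 24, 6, 99], [247, 29, 21, 28, 537], [199, 31, 4, 6, 21], [160, 44, 8, 10, 62], [24, 52, 12, 20, 118], [213, 57, 6, 3, 18], [229, 66, 20, 38, 406], [54, 72, 5, 5, 22], [216, 80, 7, 4, 21], [13, 82, 11, 22, 91], [235, 179, 26, 17, 305]]
```

```bash
python3 -c "
from rig import *
print(hand_in())"
```

```text
the job is handed in; nothing more can be done
None
```

I checked the board from the yellow-strip bay. It stood steady, so I put it in the display bay and handed the job in at about 29 s on the robot's clock, of 61 s allowed.

- **Rock test:** I laid it on the stone plate and pressed with closed fingers, first on the stickered corner, then on the bare one, to about 25 N each. Both corners stopped hard at the same tool height (42.4 mm). The free end's front edge kept its slope under the sticker press. The sticker moved about 0.1 mm between the bare corner being pressed and let go.
- **Placing:** I regripped the blade, turned the board half round, slid the handle under the roof and set it down level. Contact came at the expected height (29.5 mm).
- **Last checks:**
  - From the top picture the blade centre is at about (0.616, −0.028) m and the board is within 1° of the bay's line. That puts mid-handle some 29 mm behind the roof's front edge, worked out from the blade because the handle is hidden under the roof.
  - The other board's handle shifted less than 0.1 px.
  - The scene picture changed only at the arm and in the display bay.
- **Where measurements disagreed:**
  - The sticker's height came out at 32 mm against the expected 34 mm.
  - One early wrist reading of a plank corner was 9 mm off in y, because it included the plank's side face. I did not use it.
  - All 12 pictures were used by then, so I checked the final placing by numbers only and did not view it.

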